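Zero a graduated plating turntable and clamp it

ROBOT

A 7-joint arm with a two-finger parallel gripper is mounted at the origin on a cart in front of the work surface, level with it; the furniture and walls round the work are solid. World frame = base frame: x ahead of the robot, y to its left, z up, the work surface at z = 0. Lengths are in m, angles in rad, forces in N, time in s.
With the tool pointing down it reaches from about 0.35 to 0.9 m from the base axis. Payload 8.1 kg.
Tool frame: the origin (TCP) lies midway between the tips of the shut fingers; the grasp point (between the pads) lies 19 mm behind it; z points along the fingers, y is the line along which they close (so a half turn about z gives the same grasp; the last joint's range is limited). The gripper opens to 92 mm and grips with 3 to 60 N. Pads are 19 mm wide; open, the fingers measure 130 mm over their backs; the gripper's body (75 mm by 190 mm) begins 47 mm behind the grasp point.
Start: joints at [-1.334, 0.434, 0.025, 1.573, -0.012, 1.134, -0.075], TCP at [0.208, 0.589, 0.227] pointing down, gripper open.
Joint ranges: [-2.62, 2.62], [-0.44, 2.09], [-1.27, 1.32], [0.08, 2.57], [-1.32, 4.46], [0.12, 2], [-2.74, 2.74]. Speed limits (rad/s): [2.22, 2.22, 3.01, 3.01, 3.14, 3.14, 3.14].

INTERFACE

Orientations are given as a rotation vector (axis times angle).
In Python, from cell import observe, get_image, camera_model, sign_off, recognise, silhouettes gives the robot as it stands.
- The arm moves only by the tool apply_moves, never from a script. Its argument "motion" is a list of rows, each an object of numbers: "x", "y", "z": the shift along the world's x, y, z in cm; "yaw": the turn about the world's z in degrees; "hand": the opening, from -1 (shut) to 1 (fully open), so that 0 is half open. In form: [{"x": .., "y": .., "z": .., "yaw": .., "hand": ..}, ...]. A call has 1 to 10 rows; each row is the pose to reach, as a shift and turn from the pose commanded when the call began; what a row does not reach only later rows make up. A row lasts 1/8 s, in which the tool goes at most 62.5 mm and 10.7 degrees, less where a joint would pass 70% of its speed; a pose out of reach is approached as far as the arm can. A call with a gripper value outside its range is refused whole. The fingers move at their own pace and stop on an object; "newtons" is the grip in N (left out, the last holds). Time passes only in rows, so rows that repeat a pose let the fingers close. It gives the time, the measured TCP pose, the force, the opening and the grip force at its end, in the units of the state.
- observe(): the state, without advancing time (a new reading comes with each control period).
- get_image(name): name is "scene" or "top" or "wrist"; returns the picture (480x640x3 uint8, blue, green, red); there is no depth.
- camera_model(name): a dict with "camera_matrix" (3x3 intrinsics, pixels), "T" (4x4, takes a point from camera to world coordinates). Camera axes: x right, y up, looking along -z (the intrinsics and any distortion apply to the point x, -y, -z); pixel columns grow to the right and rows downward; lengths in m; the calibration is good to about 2 mm. The wrist camera is an equidistant fisheye: a pixel r from the principal point sees the ray r / f radians off the axis. A picture is of the moment at which its call begins: read the wrist's pose just before it. camera_model takes no time and is no camera call; for the wrist camera it gives the pose at the moment of the call.
- sign_off(): hands the job in; it is judged then, once.
Trained networks look in the newest picture that a camera, given by its name, has taken for a name from the list of things; names that differ only in an ending like _2 or _b are one class to them, and where a whole thing is asked for, a point or a joint stands for the part that bears it (a point fixed in the world has none). Each returns a list of dicts, best first, with "p" (0 to 1); they miss things now and then, are a little off and sometimes report something else, mostly with a low value. They report only what shows in the picture. A call takes as long as a camera call. They do not tell look-alikes from the thing itself.
- recognise(query, camera): "rect" ([left, top, right, bottom] in pixels, round what is visible of it).
- silhouettes(query, camera): "mask" (480x640 bool, what is visible of it) and "rect" ([left, top, right, bottom] in pixels, round what is visible of it).
The state is a dict: "clock": time; "joints": joint angles; "dq": joint speeds; "joint_efforts": joint torques, N m; "position": TCP position; "ee_rot": TCP orientation; "force": force on the tool from outside, world axes, zero at the start; "ft_torque": the same for the moment, N m; "width": opening from 0.0 (shut) to 1.0 (fully open); "gripper_force": force on a finger pad.
Only numpy, scipy, OpenCV 4.12 (cv2) and the standard library are available. Lean on these libraries where they do the work, as an engineer would, in place of code of your own. Each camera call takes 0.05 s, during which the arm holds its last target. There are 200 camera calls.

TASK

The turntable on the bench must stand locked at zero before its culture plate is streaked. With a fingertip, push the clamp lever fully over to release the dial, push the dial's black finger post round until the dial's long zero line meets the index line on the base, then push the lever fully back so that the dial is clamped there. Do not turn the dial against the closed clamp, leave the plate lying on the dial and leave the things around alone.

Things in the scene. Friction and masses are not known exactly. Their poses are not given: they have to be found in the camera images.
- turntable: Heavy fixed grey cast base of a round plating turntable, 144 mm across at the foot, on the bench right of the tall microscope (380 mm high; pass over it). Origin: centre of its underside, on the dial's upright axis; z up. 'Bearing' below means an angle in this frame, from its +x, anticlockwise from above (+y is bearing 90 deg).
- dial_centre (a point): Centre of the dial's top, 40 mm above the bench. The dial turns on the base: aluminium disc 124 mm across with knurled rim and black lines every 5 deg along the edge, short, every 30 deg longer; the zero line is the longest and thickest (14 by 2 mm).
- dial (a joint): Angle of the dial, rad, anticlockwise from above positive; 0 = zero line exactly at the index line. Travel -0.5 to 1.0; starts at +0.4 to +0.85, so it must turn clockwise. Friction (0.06 Nm) stops it where it is left: no spring. A 5 deg division is 0.087 rad, 5.4 mm at the rim. The closed clamp holds it (7 N at the finger post); closing the clamp may drag it by 0.01.
- zero_line (a point): Outer end of the dial's zero line, on the dial's top 62 mm from its axis; moves with the dial.
- index_line (a point): Inner end of the black index line on the base's small aluminium index block, 64 mm from the dial's axis at bearing 90 deg, 40 mm above the bench. The block is 18 mm wide, 64 to 84 mm from the axis, flush with the dial. Fixed to the base.
- finger_post (a point): Black upright post, 11 mm thick, 33 to 62 mm above the bench, on a flat steel tongue (13 mm wide, 29 to 35 mm above the bench, out to 92 mm from the axis) on the dial's rim. The point: on the post's axis, 54 mm above the bench, 85 mm from the dial's axis. It stands 75 deg anticlockwise of the zero line: bearing 165 deg when the dial is at 0. Outside the base there is free space down to the bench.
- clamp_lever (a joint): Angle of the clamp lever about its upright pivot, rad, anticlockwise from above positive; 0 = clamped end stop, 0.8 = released end stop. It points outward: at 0 to bearing 227 deg (towards the finger post's side), at 0.8 to 273 deg. Its nose presses a rubber pad on the dial's rim below about 0.06; clamped it rests at 0.02 to 0.045. Friction (0.3 Nm, 6 N at the ball; about 13 N to close it) holds it where it is left.
- lever_ball (a point): Centre of the black ball, 17 mm across, on the end of the clamp lever, 52 mm from its pivot, 53 mm above the bench. The lever's arm is a 7 mm steel rod that rises from 44 mm above the bench at the pivot to 51 mm at the ball; nothing is under its outer half but the bench.
- lever_pivot (a point): Top centre of the clamp lever's dark steel hub: 73 mm from the dial's axis at bearing 255 deg, 50 mm above the bench. The hub is 20 mm across and stands on a grey ear of the base, 34 mm wide, out to 90 mm from the axis, 18 mm high.
- culture_plate: Lidded round petri dish, 90 mm across, 16 mm high, 22 g, lying loose on the middle of the dial between three low centring pegs and turning with it. Origin: centre of its underside, 40 mm above the bench. To be left lying there.
- spare_plate: Lidded petri dish, 90 mm across, 16 mm high, loose on the bench in front of the turntable; origin: centre of its underside. Leave alone.
- sample_cup: Screw-lid sample cup, 58 mm across, 68 mm high, loose on the bench beside the index block of the turntable; origin: centre of its underside. Leave alone.
- marker: Marker pen, 130 mm long, 13 mm thick, lying loose on the bench beside the clamp of the turntable; origin: middle of its length, at its underside. Leave alone.
Mind the look-alikes: they are no part of the job. What is shaped like the culture_plate but orange is not meant.

How it is judged:
By the outcome, as a careful person would: the job done as asked, in the order asked, and still so for the second after the job is handed in, with the robot touching nothing.
It also fails if it takes over 69 s, if anything falls off the work surface, if the arm or the gripper's body presses on something with over 40 N, if the wrist force passes 120 N, or if a joint passes its speed limit or range.

## Working session

There is one attempt and no reset: what is moved stays moved. The work goes in short steps, Python scripts to look and compute and a tool call to move; the robot and the scene stay as the last step left them, time stands still between calls to the robot, and variables do not carry over. Pictures are saved under pics/ and viewed, at most 10 in all, crops included, and the job is handed in when it is done.

Besides the shell and the picture viewer there is one more tool, called after "Emit:" in YAML: its name, and indented under it one key for each argument. apply_moves: Moves the arm, as the interface text tells. Its arguments: {"type":"object","properties":{"motion":{"type":"array","items":{"type":"object","properties":{"x":{"type":"number"},"y":{"type":"number"},"z":{"type":"number"},"yaw":{"type":"number"},"hand":{"type":"number"}}}},"newtons":{"type":"number"}},"required":["motion"]}

```bash
ls; mkdir -p pics
python3 - <<'E'
from cell import *
import cv2
print(observe())
for n in("top","scene"):
    im=get_image(n); cv2.imwrite(f"pics/{n}0.png",im)
    m=camera_model(n); print(n,m["camera_matrix"],m["T"])
    for q in("finger_post","lever_ball","zero_line","culture_plate","turntable","index_line","lever_pivot"):
        try: print(q,[(d["rect"],round(d["p"],2)) for d in recognise(q,n)][:3])
        except Exception as e: print(q,e)
E
```

```text
pics
{'clock': 0.0, 'joints': array([-1.33362667,  0.43520932,  0.02496884,  1.57412967, -0.01159581,
        1.13398969, -0.0750673 ]), 'dq': array([-0.00103779,  0.00019999,  0.00035904, -0.00046607,  0.00025445,
       -0.00026896, -0.00014639]), 'joint_efforts': array([ 1.52048106e-03, -6.67865038e+01,  9.85623635e-01, -3.14449346e+01,
       -6.04663719e-02,  4.29621502e-02,  1.73947656e-04]), 'position': array([0.20817252, 0.58875343, 0.22594082]), 'ee_rot': array([-5.31173709e-01, -3.09623541e+00,  2.49161488e-03]), 'force': array([-0.57440707,  0.41913291,  0.19487145]), 'ft_torque': array([-0.00191254,  0.01992472,  0.01355401]), 'gripper_force': 0.0, 'width': 0.999160009075841}
top [[511.25663922   0.         316.62383127]
 [  0.         511.25663922 245.77417187]
 [  0.           0.           1.        ]] [[ 0.00525559  0.98039558 -0.19696923  0.33268212]
 [-0.9999748   0.00609266  0.00364402 -0.37520366]
 [ 0.00477265  0.19694511  0.9804029   0.9063124 ]
 [ 0.          0.          0.          1.        ]]
finger_post [([258.1, 175.7, 339.4, 290.0], 0.61), ([345.6, 271.1, 
[... 353 characters left out ...]
      312.98957847]
 [  0.         596.71196339 233.50065179]
 [  0.           0.           1.        ]] [[ 0.51666589  0.63668622 -0.57243953 -0.00959503]
 [-0.85606889  0.39526483 -0.33303418 -0.64173764]
 [ 0.01422694  0.66211507  0.74926712  0.71546256]
 [ 0.          0.          0.          1.        ]]
finger_post [([274.9, 195.0, 375.8, 253.5], 0.91)]
lever_ball [([286.7, 242.8, 321.7, 268.8], 0.78)]
zero_line [([278.0, 190.7, 376.5, 252.2], 0.56)]
culture_plate [([273.9, 333.5, 344.6, 398.8], 0.89), ([307.4, 188.2, 367.8, 237.5], 0.84)]
turntable [([276.8, 179.9, 379.9, 272.4], 0.84)]
index_line [([279.5, 181.9, 378.3, 275.7], 0.93)]
lever_pivot [([277.0, 183.0, 378.3, 274.0], 0.84)]
```

Run:
```python
import cv2,numpy as np
a=cv2.imread("pics/top0.png");b=cv2.imread("pics/scene0.png")
c=cv2.resize(a[150:310,220:380],(600,600),interpolation=cv2.INTER_CUBIC); cv2.imwrite("pics/c1.png",c)
cv2.imwrite("pics/ab.png",np.hstack([cv2.resize(a,(400,300)),cv2.resize(b,(400,300))]))
```

```text
(no output)
```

View pics/c1.png

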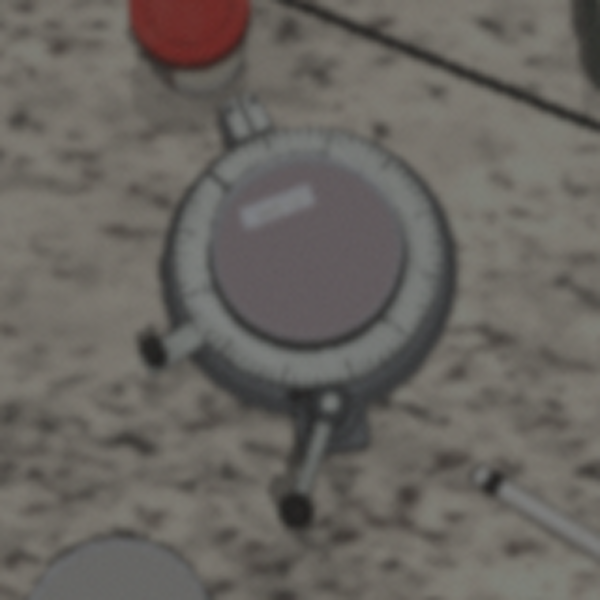

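View pics/ab.png

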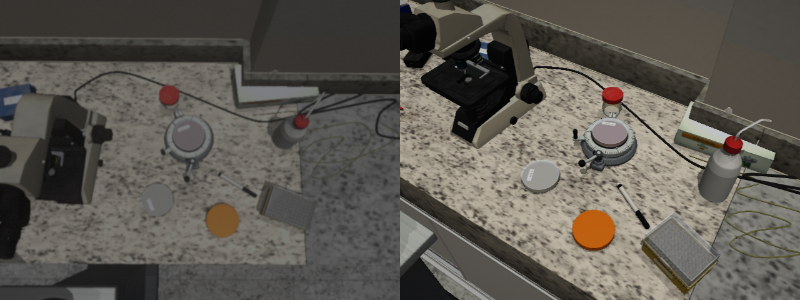

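The crop of the top view shows the turntable: index block inner end ≈ crop (255,135), zero line outer end ≈ (217,178), post top ≈ (150,348), hub ≈ (330,403) and ball ≈ (296,508). The lever points towards the post's side, so it is clamped. The pinkish plate on the dial is the culture_plate; the orange dish and the grey spare plate are separate, lower down.

```bash
cat > h.py <<'E'
import numpy as np
from scipy.optimize import least_squares
def pol(c,r,b,z): return np.array([c[0]+r*np.cos(b),c[1]+r*np.sin(b),z])
def model(p):
    x,y,t,d,l=p; D=np.deg2rad; c=(x,y)
    piv=pol(c,.073,t+D(255),.050)
    return dict(centre=np.array([x,y,.04]),index=pol(c,.064,t+D(90),.04),zero=pol(c,.062,t+D(90)+d,.04),
      post=pol(c,.085,t+D(165)+d,.062),pivot=piv,ball=pol(piv,.052,t+D(227)+l,.053))
def project(P,m,fish=False):
    T=np.array(m["T"]);K=np.array(m["camera_matrix"]);q=T[:3,:3].T@(P-T[:3,3]);q=q*[1,-1,-1]
    if fish:
        r=np.hypot(q[0],q[1]);th=np.arctan2(r,q[2]);s=th/max(r,1e-9);return np.array([K[0,0]*q[0]*s+K[0,2],K[1,1]*q[1]*s+K[1,2]])
    return (K@(q/q[2]))[:2]
def fit(obs,m,p0,fish=False):
    f=lambda p:np.concatenate([project(model(p)[k],m,fish)-obs[k] for k in obs])
    r=least_squares(f,p0,loss="soft_l1");return r.x,f(r.x).reshape(-1,2).round(1)
E
python3 - <<'E'
from h import *
from cell import camera_model
m=camera_model("top")
o={k:np.array([220+(a+.5)/3.75-.5,150+(b+.5)/3.75-.5]) for k,(a,b) in dict(centre=(312,258),index=(255,135),zero=(217,178),post=(150,345),pivot=(330,403),ball=(296,508)).items()}
p,r=fit(o,m,[.45,-.34,0.4,.5,.03]);print(p,r.tolist())
for k,v in model(p).items():print(k,v.round(4))
E
```

```text
[ 0.55620749 -0.35338736 -1.15132013  0.43106915  0.00192817] [[-0.4, -0.5], [0.4, 0.2], [-1.2, -1.8], [0.3, -0.1], [1.0, 0.5], [-0.3, 1.1]]
centre [ 0.5562 -0.3534  0.04  ]
index [ 0.6147 -0.3273  0.04  ]
zero [ 0.5971 -0.3068  0.04  ]
post [ 0.509  -0.2827  0.062 ]
pivot [ 0.4841 -0.3649  0.05  ]
ball [ 0.4349 -0.348   0.053 ]
```

Emit:
apply_moves:
  motion:
    - {"z": 6,"hand": -1}
    - {"z": 12,"hand": -1}
    - {"z": 18,"hand": -1}
    - {"z": 23,"hand": -1}
    - {"z": 23,"x": 3,"y": -5,"hand": -1}
    - {"z": 23,"x": 7,"y": -10,"hand": -1}
    - {"z": 23,"x": 11,"y": -15,"hand": -1}
    - {"z": 23,"x": 15,"y": -20,"hand": -1}
    - {"z": 23,"x": 18,"y": -25,"hand": -1}
    - {"z": 23,"x": 20,"y": -30,"hand": -1}
  newtons: 20

```text
schema error: expected keys x, y, z, yaw, hand
```

Emit:
apply_moves:
  motion:
    - {"x": 0,"y": 0,"z": 6,"yaw": 0,"hand": -1}
    - {"x": 0,"y": 0,"z": 12,"yaw": 0,"hand": -1}
    - {"x": 0,"y": 0,"z": 18,"yaw": 0,"hand": -1}
    - {"x": 0,"y": 0,"z": 23,"yaw": 0,"hand": -1}
    - {"x": 3,"y": -5,"z": 23,"yaw": 0,"hand": -1}
    - {"x": 7,"y": -10,"z": 23,"yaw": 0,"hand": -1}
    - {"x": 11,"y": -15,"z": 23,"yaw": 0,"hand": -1}
    - {"x": 15,"y": -20,"z": 23,"yaw": 0,"hand": -1}
    - {"x": 18,"y": -25,"z": 23,"yaw": 0,"hand": -1}
    - {"x": 20,"y": -30,"z": 23,"yaw": 0,"hand": -1}
  newtons: 20

```text
clock: 2.05
position: [0.4097, 0.2868, 0.4567]
ee_rot: [0.534, 3.095, 0.0]
force: [0.5, 0.5, 0.2]
width: 0.014
gripper_force: 0.0
```

Emit:
apply_moves:
  motion:
    - {"x": 0,"y": -6,"z": 0,"yaw": 3,"hand": -1}
    - {"x": 0,"y": -12,"z": 0,"yaw": 6,"hand": -1}
    - {"x": 0,"y": -18,"z": 0,"yaw": 9,"hand": -1}
    - {"x": 0,"y": -24,"z": 0,"yaw": 12,"hand": -1}
    - {"x": 0,"y": -30,"z": 0,"yaw": 15,"hand": -1}
    - {"x": 0,"y": -36,"z": 0,"yaw": 18,"hand": -1}
    - {"x": 0,"y": -42,"z": 0,"yaw": 21,"hand": -1}
    - {"x": 0,"y": -48,"z": 0,"yaw": 24,"hand": -1}
    - {"x": 0,"y": -54,"z": 0,"yaw": 28,"hand": -1}
    - {"x": 0,"y": -58,"z": 0,"yaw": 28,"hand": -1}

```text
clock: 3.3
position: [0.4075, -0.2934, 0.4572]
ee_rot: [-0.232, 3.132, -0.001]
force: [0.5, 0.7, 0.2]
width: 0.003
gripper_force: 0.0
```

Emit:
apply_moves:
  motion:
    - {"x": 1,"y": 0,"z": -6,"yaw": 0,"hand": -1}
    - {"x": 2,"y": 0,"z": -12,"yaw": 0,"hand": -1}
    - {"x": 2,"y": 0,"z": -18,"yaw": 0,"hand": -1}
    - {"x": 2,"y": 0,"z": -24,"yaw": 0,"hand": -1}
    - {"x": 2,"y": 0,"z": -27,"yaw": 0,"hand": -1}
    - {"x": 2,"y": 0,"z": -27,"yaw": 0,"hand": -1}

```text
clock: 4.05
position: [0.4271, -0.2899, 0.1852]
ee_rot: [0.233, -3.129, -0.003]
force: [-0.4, 0.2, 1.1]
width: 0.007
gripper_force: 0.0
```

Run:
```python
from cell import *
from h import *
import cv2
m=camera_model("wrist");w=get_image("wrist");cv2.imwrite("pics/w1.png",w);np.savez("w1.npz",T=m["T"],K=m["camera_matrix"])
print(observe()["position"],m["camera_matrix"][0],m["T"][:3])
for k,v in model([ 0.5562,-0.3534,-1.1513,0.431,0.0]).items():print(k,project(v,m,True).round(0))
```

```text
[ 0.42809712 -0.29080914  0.18687421] [371.64829954   0.         326.665873  ] [[-0.14798013 -0.95211011 -0.26755974  0.35463865]
 [ 0.98898966 -0.14214581 -0.0411585  -0.30180651]
 [ 0.00115492 -0.27070446  0.96266181  0.34422445]]
centre [243. 345.]
index [265. 394.]
zero [286. 384.]
post [322. 325.]
pivot [233. 279.]
ball [256. 228.]
```

View pics/w1.png

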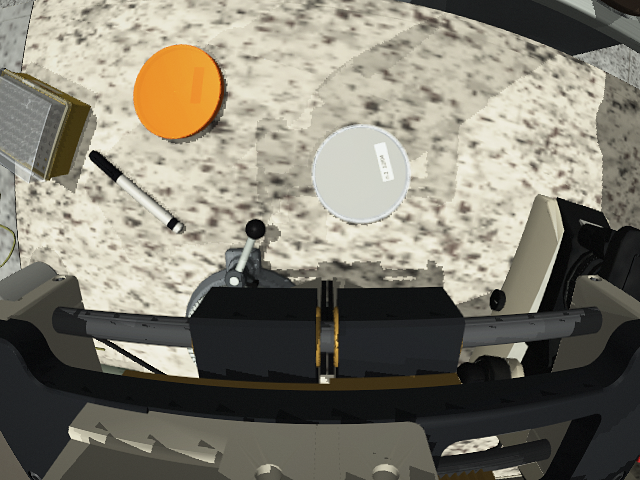

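The wrist view shows the lever ball at (256,229) and hub at (234,281), within 2 px of my model. The orange dish (178,92) and spare plate (361,173) are not involved. I'll descend on the ball's +y side.

Emit:
apply_moves:
  motion:
    - {"x": 0.7,"y": -0.7,"z": -5,"yaw": 0,"hand": -1}
    - {"x": 0.7,"y": -0.7,"z": -10,"yaw": 0,"hand": -1}
    - {"x": 0.7,"y": -0.7,"z": -14.4,"yaw": 0,"hand": -1}
    - {"x": 0.7,"y": -0.7,"z": -14.4,"yaw": 0,"hand": -1}
    - {"x": 0.7,"y": -1.7,"z": -14.4,"yaw": 0,"hand": -1}
    - {"x": 0.7,"y": -2.2,"z": -14.4,"yaw": 0,"hand": -1}
    - {"x": 0.7,"y": -2.7,"z": -14.4,"yaw": 0,"hand": -1}
    - {"x": 0.7,"y": -3.2,"z": -14.4,"yaw": 0,"hand": -1}

```text
clock: 5.1
position: [0.4357, -0.3232, 0.0434]
ee_rot: [-0.234, 3.132, -0.001]
force: [0.5, 2.8, 0.2]
width: 0.004
gripper_force: 1.3
```

Emit:
apply_moves:
  motion:
    - {"x": 0,"y": -0.5,"z": 0,"yaw": 0,"hand": -1}
    - {"x": 0,"y": -1.0,"z": 0,"yaw": 0,"hand": -1}
    - {"x": 0,"y": -1.5,"z": 0,"yaw": 0,"hand": -1}
    - {"x": 0,"y": -2.0,"z": 0,"yaw": 0,"hand": -1}
    - {"x": 0,"y": -2.5,"z": 0,"yaw": 0,"hand": -1}
    - {"x": 0,"y": -3.0,"z": 0,"yaw": 0,"hand": -1}
    - {"x": 0,"y": -3.4,"z": 0,"yaw": 0,"hand": -1}
    - {"x": 0,"y": -3.7,"z": 0,"yaw": 0,"hand": -1}

```text
clock: 6.1
position: [0.4343, -0.3581, 0.0422]
ee_rot: [0.234, -3.131, -0.006]
force: [-1.2, 6.6, 2.9]
width: 0.005
gripper_force: 3.2
```

Emit:
apply_moves:
  motion:
    - {"x": 0,"y": -0.3,"z": 0,"yaw": 0,"hand": -1}
    - {"x": 0,"y": -0.5,"z": 0,"yaw": 0,"hand": -1}
    - {"x": 0,"y": -0.7,"z": 0,"yaw": 0,"hand": -1}
    - {"x": 0,"y": -0.7,"z": 0,"yaw": 0,"hand": -1}

```text
clock: 6.6
position: [0.4353, -0.3625, 0.0421]
ee_rot: [0.237, -3.131, -0.011]
force: [0.4, 13.5, 5.7]
width: 0.005
gripper_force: 6.9
```

Emit:
apply_moves:
  motion:
    - {"x": 0,"y": -0.2,"z": 0,"yaw": 0,"hand": -1}
    - {"x": 0,"y": -0.4,"z": 0,"yaw": 0,"hand": -1}
    - {"x": 0,"y": -0.4,"z": 0,"yaw": 0,"hand": -1}

```text
clock: 6.98
position: [0.4353, -0.363, 0.0418]
ee_rot: [0.24, -3.13, -0.02]
force: [-1.0, 23.2, 13.3]
width: 0.004
gripper_force: 12.8
```

Emit:
apply_moves:
  motion:
    - {"x": 0,"y": 2,"z": 0.2,"yaw": 0,"hand": -1}
    - {"x": 0,"y": 5,"z": 0.2,"yaw": 0,"hand": -1}
    - {"x": 1,"y": 8.7,"z": 0.2,"yaw": 0,"hand": -1}
    - {"x": 3,"y": 8.7,"z": 0.2,"yaw": 0,"hand": -1}
    - {"x": 3.8,"y": 8.7,"z": 0.2,"yaw": 0,"hand": -1}
    - {"x": 4.3,"y": 8.8,"z": 0.2,"yaw": 0,"hand": -1}
    - {"x": 4.8,"y": 8.85,"z": 0.2,"yaw": 0,"hand": -1}
    - {"x": 5.3,"y": 8.9,"z": 0.2,"yaw": 0,"hand": -1}
    - {"x": 5.8,"y": 9.0,"z": 0.2,"yaw": 0,"hand": -1}
    - {"x": 5.8,"y": 9.0,"z": 0.2,"yaw": 0,"hand": -1}

```text
clock: 8.22
position: [0.4936, -0.2806, 0.0447]
ee_rot: [-0.234, 3.133, 0.0]
force: [0.4, 0.8, 0.6]
width: 0.0
gripper_force: 0.0
```

```bash
cat > look.py <<'E'
import sys,cv2
from cell import *
n=sys.argv[1]
im=get_image("top");cv2.imwrite(f"pics/{n}.png",cv2.resize(im[150:310,220:380],(600,600),interpolation=cv2.INTER_CUBIC))
E
python3 look.py t2
```

```text
(no output)
```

View pics/t2.png

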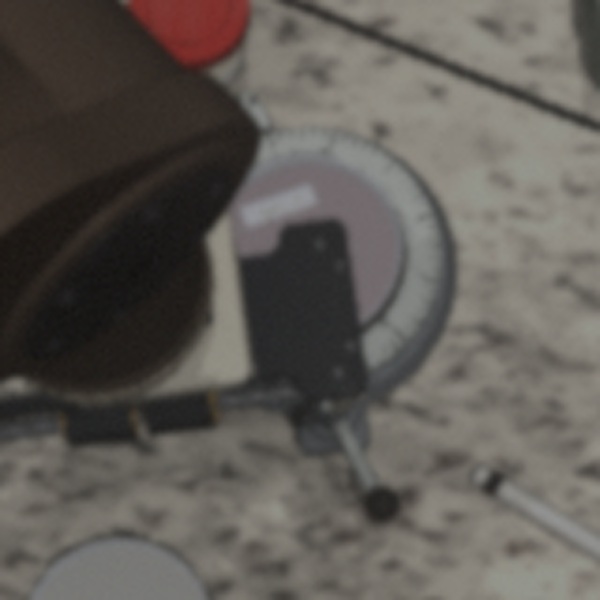

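The lever is now fully over (ball at crop (380,502)). Pushing the post part way, then I'll retract to measure.

Emit:
apply_moves:
  motion:
    - {"x": 0.5,"y": 0.07,"z": 0,"yaw": 0,"hand": -1}
    - {"x": 1.0,"y": 0.15,"z": 0,"yaw": 0,"hand": -1}
    - {"x": 1.5,"y": 0.2,"z": 0,"yaw": 0,"hand": -1}
    - {"x": 2.0,"y": 0.3,"z": 0,"yaw": 0,"hand": -1}
    - {"x": 2.3,"y": 0.35,"z": 0,"yaw": 0,"hand": -1}
    - {"x": 2.6,"y": 0.4,"z": 0,"yaw": 0,"hand": -1}
    - {"x": 2.8,"y": 0.4,"z": 0,"yaw": 0,"hand": -1}
    - {"x": 2.8,"y": 0.4,"z": 0,"yaw": 0,"hand": -1}

```text
clock: 9.28
position: [0.5217, -0.2769, 0.0448]
ee_rot: [-0.234, 3.132, -0.001]
force: [-0.1, 1.2, 0.0]
width: 0.005
gripper_force: 0.0
```

Emit:
apply_moves:
  motion:
    - {"x": -2,"y": 0,"z": 0,"yaw": 0,"hand": -1}
    - {"x": -3,"y": 0,"z": 4,"yaw": 0,"hand": -1}
    - {"x": -3,"y": 0,"z": 10,"yaw": 0,"hand": -1}
    - {"x": 0,"y": -1,"z": 15,"yaw": 0,"hand": -1}
    - {"x": 5,"y": -2,"z": 17,"yaw": 0,"hand": -1}
    - {"x": 8.5,"y": -3,"z": 17,"yaw": 0,"hand": -1}
    - {"x": 8.5,"y": -3,"z": 17,"yaw": 0,"hand": -1}
    - {"x": 8.5,"y": -3,"z": 17,"yaw": 0,"hand": -1}

```text
clock: 10.28
position: [0.6053, -0.307, 0.2143]
ee_rot: [0.232, -3.132, -0.0]
force: [0.1, 0.4, -0.9]
width: 0.005
gripper_force: 0.0
```

```bash
cat > wl.py <<'E'
import sys,cv2
from cell import *
from h import *
n=sys.argv[1]
m=camera_model("wrist");im=get_image("wrist");cv2.imwrite(f"pics/{n}_full.png",im);np.savez(n,T=m["T"],K=m["camera_matrix"])
M=model([ 0.5562,-0.3534,-1.1513,float(sys.argv[2]),0.8])
for k,v in M.items():print(k,project(v,m,True).round(1))
c=project(M["centre"],m,True).astype(int);x0=max(c[0]-130,0);y0=max(c[1]-100,0);print("crop",x0,y0)
cv2.imwrite(f"pics/{n}.png",cv2.resize(im[y0:y0+200,x0:x0+260],None,fx=3,fy=3,interpolation=cv2.INTER_CUBIC))
E
python3 wl.py w2 0.08
```

```text
centre [284.6 157.4]
index [304.5 224.2]
zero [309.  220.5]
post [382.9 150.1]
pivot [281.9  75.1]
ball [263.1  21.9]
crop 154 57
```

View pics/w2.png

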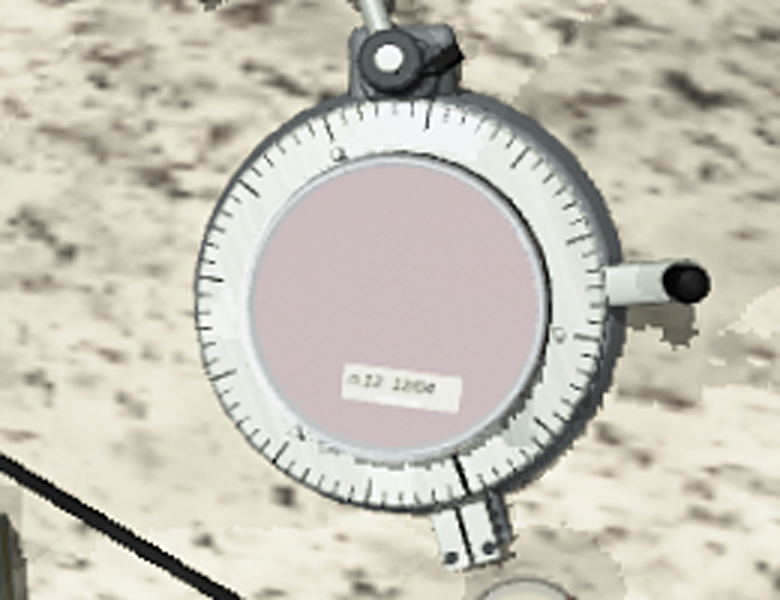

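The wrist crop shows the zero line's outer end at (466,491) and the index line starting at about (459,507), so roughly 0.05 rad remains. I'll measure it by back-projecting the dark pixels onto the z=0.04 plane.

```bash
cat > rect.py <<'E'
import sys,cv2
from h import *
# polar unwrap of plane z=.04 about dial centre: columns bearing rel. index (deg), rows radius 48..84mm
n=sys.argv[1];d=np.load(n+".npz");im=cv2.imread(f"pics/{n}_full.png")
t=-1.1513;c=np.array([.5562,-.3534])
if len(sys.argv)>3:c=c+np.array([float(sys.argv[2]),float(sys.argv[3])])/1000
B=np.arange(-12,12.01,.1);R=np.arange(.048,.084,.0005)
uv=np.array([[project(pol(c,r,t+np.pi/2+np.deg2rad(b),.04),d,True) for b in B] for r in R]).astype(np.float32)
o=cv2.remap(im,uv[...,0],uv[...,1],cv2.INTER_CUBIC);g=cv2.cvtColor(o,cv2.COLOR_BGR2GRAY).astype(float)
for name,a,b,lim in(("zero",.051,.0605,12),("index",.066,.080,5)):
    S=[]
    for r0 in np.linspace(a,b,4)[:-1]:
        s=(R>=r0)&(R<r0+(b-a)/3);p=g[s].mean(0);p=np.where(abs(B)<lim,p,255);i=p.argmin();w=np.clip(p[max(i-15,0):i+16].max()*.6+p[i]*.4-p[max(i-15,0):i+16],0,None)
        S.append((round(float((w*B[max(i-15,0):i+16]).sum()/w.sum()),2),round(p[i])))
    print(name,S)
cv2.imwrite(f"pics/{n}_rect.png",cv2.resize(o[::-1],(720,430)))
E
python3 rect.py w2; python3 rect.py w2 1 1
```

```text
Traceback (most recent call last):
  File "rect.py", line 8, in <module>
    uv=np.array([[project(pol(c,r,t+np.pi/2+np.deg2rad(b),.04),d,True) for b in B] for r in R]).astype(np.float32)
                  ~~~~~~~^^^^^^^^^^^^^^^^^^^^^^^^^^^^^^^^^^^^^^^^^^^^^
  File "h.py", line 10, in project
    T=np.array(m["T"]);K=np.array(m["camera_matrix"]);q=T[:3,:3].T@(P-T[:3,3]);q=q*[1,-1,-1]
                                  ~^^^^^^^^^^^^^^^^^
KeyError: 'camera_matrix is not a file in the archive'
Traceback (most recent call last):
  File "rect.py", line 8, in <module>
    uv=np.array([[project(pol(c,r,t+np.pi/2+np.deg2rad(b),.04),d,True) for b in B] for r in R]).astype(np.float32)
                  ~~~~~~~^^^^^^^^^^^^^^^^^^^^^^^^^^^^^^^^^^^^^^^^^^^^^
  File "h.py", line 10, in project
    T=np.array(m["T"]);K=np.array(m["camera_matrix"]);q=T[:3,:3].T@(P-T[:3,3]);q=q*[1,-1,-1]
                                  ~^^^^^^^^^^^^^^^^^
KeyError: 'camera_matrix is not a file in the archive'
```

```bash
sed -i 's/d=np.load(n+".npz")/z=np.load(n+".npz");d=dict(T=z["T"],camera_matrix=z["K"])/' rect.py; python3 rect.py w2 1 1; python3 rect.py w2
```

```text
zero [(4.77, 10), (4.76, 2), (4.64, 10)]
index [(0.08, 19), (0.04, 9), (-0.01, 25)]
zero [(5.17, 20), (5.18, 4), (5.09, 1)]
index [(0.54, 29), (0.44, 0), (0.38, 30)]
```

View pics/w2_rect.png

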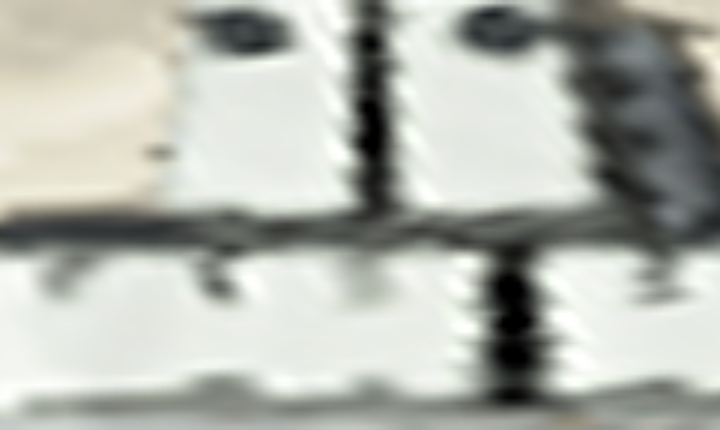

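The zero line is at 5.15° and the index at 0.45°, so 4.7° (0.082 rad) is left, which is 7.0 mm at the post.

Emit:
apply_moves:
  motion:
    - {"x": -5,"y": 1,"z": 0,"yaw": 0,"hand": -1}
    - {"x": -10.5,"y": 2,"z": 0,"yaw": 0,"hand": -1}
    - {"x": -11.5,"y": 3,"z": -6,"yaw": 0,"hand": -1}
    - {"x": -11.5,"y": 3,"z": -12,"yaw": 0,"hand": -1}
    - {"x": -11.5,"y": 3,"z": -17,"yaw": 0,"hand": -1}
    - {"x": -10,"y": 3,"z": -17,"yaw": 0,"hand": -1}
    - {"x": -9,"y": 3,"z": -17,"yaw": 0,"hand": -1}
    - {"x": -8.3,"y": 3.05,"z": -17,"yaw": 0,"hand": -1}
    - {"x": -7.8,"y": 3.1,"z": -17,"yaw": 0,"hand": -1}
    - {"x": -7.8,"y": 3.1,"z": -17,"yaw": 0,"hand": -1}

```text
clock: 11.58
position: [0.5291, -0.2757, 0.0455]
ee_rot: [-0.234, 3.132, -0.001]
force: [-0.4, 0.7, -0.2]
width: 0.004
gripper_force: 0.0
```

Emit:
apply_moves:
  motion:
    - {"x": -2,"y": 0,"z": 0,"yaw": 0,"hand": -1}
    - {"x": -3.7,"y": 0,"z": 4,"yaw": 0,"hand": -1}
    - {"x": -3.7,"y": 0,"z": 10,"yaw": 0,"hand": -1}
    - {"x": 0,"y": -1,"z": 15,"yaw": 0,"hand": -1}
    - {"x": 5,"y": -2,"z": 17,"yaw": 0,"hand": -1}
    - {"x": 7.8,"y": -3.1,"z": 17,"yaw": 0,"hand": -1}
    - {"x": 7.8,"y": -3.1,"z": 17,"yaw": 0,"hand": -1}
    - {"x": 7.8,"y": -3.1,"z": 17,"yaw": 0,"hand": -1}

```text
clock: 12.58
position: [0.6051, -0.3069, 0.2144]
ee_rot: [0.232, -3.132, -0.001]
force: [-0.3, -0.1, -0.7]
width: 0.01
gripper_force: 0.0
```

```bash
python3 wl.py w3 0; python3 rect.py w3 1 1;python3 rect.py w3
```

```text
centre [284.3 157.6]
index [304.2 224.3]
zero [303.6 222.3]
post [382.8 158.3]
pivot [281.6  75.3]
ball [262.8  22.1]
crop 154 57
zero [(-1.0, 19), (-0.97, 26), (-0.97, 41)]
index [(0.1, 36), (0.02, 7), (0.02, 34)]
zero [(-0.34, 20), (-0.46, 28), (-0.48, 31)]
index [(0.51, 46), (0.45, 8), (0.37, 26)]
```

View pics/w3.png

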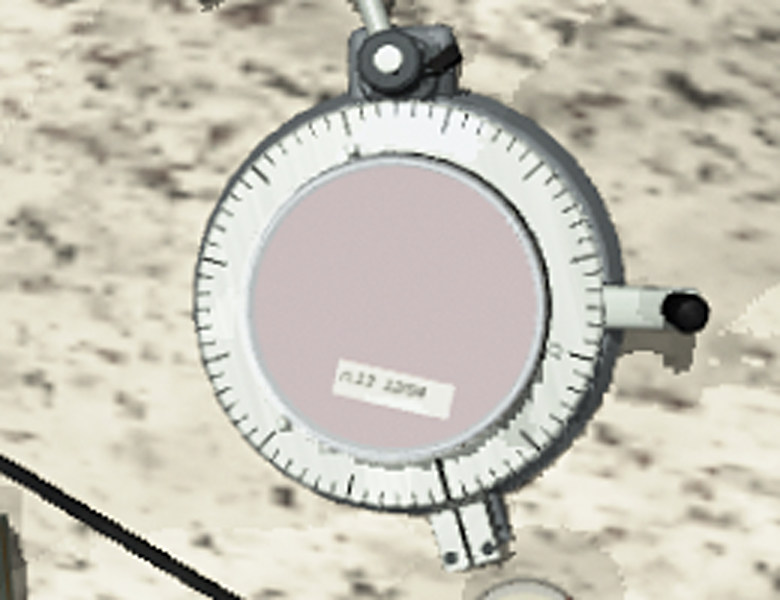

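The zero line now stands about 0.95° (0.016 rad) past the index, i.e. clockwise; (450,499) against (458,507) in the crop. I'll nudge the post back about 1.4 mm from the other side.

Emit:
apply_moves:
  motion:
    - {"x": -2.5,"y": 3.6,"z": -4,"yaw": 0,"hand": -1}
    - {"x": -2.7,"y": 3.6,"z": -10,"yaw": 0,"hand": -1}
    - {"x": -2.7,"y": 3.6,"z": -17,"yaw": 0,"hand": -1}
    - {"x": -2.7,"y": 3.6,"z": -17,"yaw": 0,"hand": -1}
    - {"x": -3.8,"y": 3.6,"z": -17,"yaw": 0,"hand": -1}
    - {"x": -4.2,"y": 3.6,"z": -17,"yaw": 0,"hand": -1}
    - {"x": -4.45,"y": 3.6,"z": -17,"yaw": 0,"hand": -1}
    - {"x": -4.55,"y": 3.6,"z": -17,"yaw": 0,"hand": -1}
    - {"x": -4.65,"y": 3.6,"z": -17,"yaw": 0,"hand": -1}
    - {"x": -4.65,"y": 3.6,"z": -17,"yaw": 0,"hand": -1}

```text
clock: 13.88
position: [0.56, -0.2707, 0.0448]
ee_rot: [-0.234, 3.133, -0.0]
force: [1.4, 1.3, 0.7]
width: 0.0
gripper_force: 0.4
```

Emit:
apply_moves:
  motion:
    - {"x": 1,"y": 0,"z": 0,"yaw": 0,"hand": -1}
    - {"x": 2.2,"y": 0,"z": 0,"yaw": 0,"hand": -1}
    - {"x": 2.2,"y": 0,"z": 6,"yaw": 0,"hand": -1}
    - {"x": 2.2,"y": 0,"z": 12,"yaw": 0,"hand": -1}
    - {"x": 4.65,"y": -3.6,"z": 17,"yaw": 0,"hand": -1}
    - {"x": 4.65,"y": -3.6,"z": 17,"yaw": 0,"hand": -1}
    - {"x": 4.65,"y": -3.6,"z": 17,"yaw": 0,"hand": -1}

```text
clock: 14.75
position: [0.6066, -0.3064, 0.214]
ee_rot: [0.234, -3.132, -0.001]
force: [-0.6, -0.0, -1.0]
width: 0.005
gripper_force: 0.0
```

```bash
python3 wl.py w4 0|tail -1; python3 rect.py w4 1 1;python3 rect.py w4
```

```text
crop 153 55
zero [(0.76, 30), (0.78, 36), (0.79, 28)]
index [(0.05, 48), (0.09, 5), (-0.01, 26)]
zero [(1.26, 21), (1.26, 35), (1.29, 42)]
index [(0.48, 53), (0.48, 15), (0.38, 16)]
```

Emit:
apply_moves:
  motion:
    - {"x": -10.5,"y": 2,"z": 0,"yaw": 0,"hand": -1}
    - {"x": -11.5,"y": 3,"z": -6,"yaw": 0,"hand": -1}
    - {"x": -11.5,"y": 3,"z": -14,"yaw": 0,"hand": -1}
    - {"x": -11,"y": 3,"z": -17,"yaw": 0,"hand": -1}
    - {"x": -9,"y": 3,"z": -17,"yaw": 0,"hand": -1}
    - {"x": -8.4,"y": 3.1,"z": -17,"yaw": 0,"hand": -1}
    - {"x": -8.2,"y": 3.1,"z": -17,"yaw": 0,"hand": -1}
    - {"x": -8.05,"y": 3.1,"z": -17,"yaw": 0,"hand": -1}
    - {"x": -7.95,"y": 3.1,"z": -17,"yaw": 0,"hand": -1}
    - {"x": -7.87,"y": 3.1,"z": -17,"yaw": 0,"hand": -1}

```text
clock: 16.05
position: [0.5276, -0.2758, 0.0451]
ee_rot: [-0.233, 3.133, -0.0]
force: [-1.4, -0.5, -0.3]
width: 0.007
gripper_force: 0.4
```

Emit:
apply_moves:
  motion:
    - {"x": 0,"y": 0,"z": 0,"yaw": 0,"hand": -1}
    - {"x": -2,"y": 0,"z": 0,"yaw": 0,"hand": -1}
    - {"x": -3.6,"y": 0,"z": 4,"yaw": 0,"hand": -1}
    - {"x": -3.6,"y": 0,"z": 10,"yaw": 0,"hand": -1}
    - {"x": 0,"y": -1,"z": 15,"yaw": 0,"hand": -1}
    - {"x": 5,"y": -2,"z": 17,"yaw": 0,"hand": -1}
    - {"x": 7.87,"y": -3.1,"z": 17,"yaw": 0,"hand": -1}
    - {"x": 7.87,"y": -3.1,"z": 17,"yaw": 0,"hand": -1}
    - {"x": 7.87,"y": -3.1,"z": 17,"yaw": 0,"hand": -1}

```text
clock: 17.18
position: [0.6053, -0.3068, 0.2143]
ee_rot: [0.232, -3.132, -0.001]
force: [-1.0, -0.4, -0.2]
width: 0.001
gripper_force: 0.0
```

```bash
python3 wl.py w5 0|tail -1; python3 rect.py w5 1 1;python3 rect.py w5
```

```text
crop 154 57
zero [(0.74, 26), (0.66, 33), (0.72, 40)]
index [(0.11, 25), (0.03, 3), (0.02, 27)]
zero [(1.18, 16), (1.22, 29), (1.15, 42)]
index [(0.51, 34), (0.47, 5), (0.39, 25)]
```

Just touching; +0.7° remains, about 1 mm more.

Emit:
apply_moves:
  motion:
    - {"x": -10.5,"y": 2,"z": 0,"yaw": 0,"hand": -1}
    - {"x": -11.5,"y": 3,"z": -6,"yaw": 0,"hand": -1}
    - {"x": -11.5,"y": 3,"z": -14,"yaw": 0,"hand": -1}
    - {"x": -11,"y": 3,"z": -17,"yaw": 0,"hand": -1}
    - {"x": -9,"y": 3,"z": -17,"yaw": 0,"hand": -1}
    - {"x": -8.4,"y": 3.1,"z": -17,"yaw": 0,"hand": -1}
    - {"x": -8.1,"y": 3.1,"z": -17,"yaw": 0,"hand": -1}
    - {"x": -7.95,"y": 3.1,"z": -17,"yaw": 0,"hand": -1}
    - {"x": -7.85,"y": 3.1,"z": -17,"yaw": 0,"hand": -1}
    - {"x": -7.77,"y": 3.1,"z": -17,"yaw": 0,"hand": -1}

```text
clock: 18.48
position: [0.5283, -0.2758, 0.045]
ee_rot: [0.233, -3.133, -0.0]
force: [-0.8, 0.7, 0.8]
width: 0.006
gripper_force: 0.4
```

Emit:
apply_moves:
  motion:
    - {"x": 0,"y": 0,"z": 0,"yaw": 0,"hand": -1}
    - {"x": -2,"y": 0,"z": 0,"yaw": 0,"hand": -1}
    - {"x": -3.6,"y": 0,"z": 4,"yaw": 0,"hand": -1}
    - {"x": -3.6,"y": 0,"z": 10,"yaw": 0,"hand": -1}
    - {"x": 0,"y": -1,"z": 15,"yaw": 0,"hand": -1}
    - {"x": 5,"y": -2,"z": 17,"yaw": 0,"hand": -1}
    - {"x": 7.77,"y": -3.1,"z": 17,"yaw": 0,"hand": -1}
    - {"x": 7.77,"y": -3.1,"z": 17,"yaw": 0,"hand": -1}
    - {"x": 7.77,"y": -3.1,"z": 17,"yaw": 0,"hand": -1}

```text
clock: 19.6
position: [0.6053, -0.3068, 0.2142]
ee_rot: [0.232, -3.132, -0.001]
force: [0.8, 0.2, -0.6]
width: 0.003
gripper_force: 0.0
```

```bash
python3 wl.py w6 0|tail -1; python3 rect.py w6 1 1;python3 rect.py w6
```

```text
crop 154 57
zero [(0.13, 28), (0.11, 25), (0.09, 31)]
index [(0.1, 25), (0.03, 2), (0.04, 35)]
zero [(0.69, 30), (0.62, 28), (0.56, 26)]
index [(0.5, 40), (0.46, 6), (0.39, 24)]
```

Aligned to 0.1°. Now closing the lever, from its −y side.

Emit:
apply_moves:
  motion:
    - {"x": -5,"y": -3.5,"z": 0,"yaw": 0,"hand": -1}
    - {"x": -10,"y": -7.5,"z": 0,"yaw": 0,"hand": -1}
    - {"x": -14.5,"y": -11,"z": 0,"yaw": 0,"hand": -1}
    - {"x": -17,"y": -12.8,"z": -3,"yaw": 0,"hand": -1}
    - {"x": -17,"y": -12.8,"z": -9,"yaw": 0,"hand": -1}
    - {"x": -17,"y": -12.8,"z": -15,"yaw": 0,"hand": -1}
    - {"x": -17,"y": -12.8,"z": -17.2,"yaw": 0,"hand": -1}
    - {"x": -17,"y": -12.8,"z": -17.2,"yaw": 0,"hand": -1}
    - {"x": -17,"y": -11.5,"z": -17.2,"yaw": 0,"hand": -1}
    - {"x": -17,"y": -10.5,"z": -17.2,"yaw": 0,"hand": -1}

```text
clock: 20.9
position: [0.4371, -0.4109, 0.0442]
ee_rot: [-0.234, 3.131, -0.001]
force: [-0.1, 0.2, -0.6]
width: 0.006
gripper_force: 0.0
```

Emit:
apply_moves:
  motion:
    - {"x": 0,"y": 0.5,"z": 0,"yaw": 0,"hand": -1}
    - {"x": 0,"y": 1.0,"z": 0,"yaw": 0,"hand": -1}
    - {"x": 0,"y": 1.5,"z": 0,"yaw": 0,"hand": -1}
    - {"x": 0,"y": 2.0,"z": 0,"yaw": 0,"hand": -1}
    - {"x": 0,"y": 2.5,"z": 0,"yaw": 0,"hand": -1}
    - {"x": 0,"y": 3.0,"z": 0,"yaw": 0,"hand": -1}
    - {"x": 0,"y": 3.4,"z": 0,"yaw": 0,"hand": -1}
    - {"x": 0,"y": 3.6,"z": 0,"yaw": 0,"hand": -1}
    - {"x": 0,"y": 3.8,"z": 0,"yaw": 0,"hand": -1}

```text
clock: 22.02
position: [0.4365, -0.3758, 0.0444]
ee_rot: [-0.232, 3.131, -0.007]
force: [-2.0, -6.4, 4.1]
width: 0.006
gripper_force: 3.3
```

Emit:
apply_moves:
  motion:
    - {"x": 0,"y": 0.2,"z": 0,"yaw": 0,"hand": -1}
    - {"x": 0,"y": 0.4,"z": 0,"yaw": 0,"hand": -1}
    - {"x": 0,"y": 0.6,"z": 0,"yaw": 0,"hand": -1}
    - {"x": 0,"y": 0.7,"z": 0,"yaw": 0,"hand": -1}
    - {"x": 0,"y": 0.7,"z": 0,"yaw": 0,"hand": -1}

```text
clock: 22.65
position: [0.4372, -0.3701, 0.0447]
ee_rot: [-0.231, 3.13, -0.01]
force: [0.3, -9.1, 2.5]
width: 0.003
gripper_force: 4.2
```

Emit:
apply_moves:
  motion:
    - {"x": 0,"y": 0.2,"z": 0,"yaw": 0,"hand": -1}
    - {"x": 0,"y": 0.4,"z": 0,"yaw": 0,"hand": -1}
    - {"x": 0,"y": 0.6,"z": 0,"yaw": 0,"hand": -1}
    - {"x": 0,"y": 0.6,"z": 0,"yaw": 0,"hand": -1}

```text
clock: 23.15
position: [0.4379, -0.3673, 0.0457]
ee_rot: [-0.229, 3.128, -0.018]
force: [-0.9, -17.4, 4.1]
width: 0.006
gripper_force: 7.1
```

Emit:
apply_moves:
  motion:
    - {"x": 0,"y": 0.2,"z": 0,"yaw": 0,"hand": -1}
    - {"x": 0,"y": 0.4,"z": 0,"yaw": 0,"hand": -1}
    - {"x": 0,"y": 0.4,"z": 0,"yaw": 0,"hand": -1}

```text
clock: 23.52
position: [0.4383, -0.3661, 0.0466]
ee_rot: [-0.226, 3.126, -0.025]
force: [-1.4, -22.8, 6.1]
width: 0.003
gripper_force: 10.0
```

Emit:
apply_moves:
  motion:
    - {"x": 0,"y": 0.2,"z": 0,"yaw": 0,"hand": -1}
    - {"x": 0,"y": 0.3,"z": 0,"yaw": 0,"hand": -1}
    - {"x": 0,"y": 0.3,"z": 0,"yaw": 0,"hand": -1}

```text
clock: 23.9
position: [0.4386, -0.3653, 0.0473]
ee_rot: [-0.224, 3.125, -0.03]
force: [-1.7, -28.7, 7.4]
width: 0.005
gripper_force: 12.3
```

Emit:
apply_moves:
  motion:
    - {"x": 0,"y": -2,"z": 0,"yaw": 0,"hand": -1}
    - {"x": 0,"y": -4.5,"z": 0,"yaw": 0,"hand": -1}
    - {"x": 0,"y": -4.5,"z": 6,"yaw": 0,"hand": -1}
    - {"x": 0,"y": -4.5,"z": 12,"yaw": 0,"hand": -1}
    - {"x": 5,"y": -1,"z": 17.2,"yaw": 0,"hand": -1}
    - {"x": 10,"y": 2,"z": 17.2,"yaw": 0,"hand": -1}
    - {"x": 15,"y": 4.3,"z": 17.2,"yaw": 0,"hand": -1}
    - {"x": 16,"y": 4.3,"z": 17.2,"yaw": 0,"hand": -1}
    - {"x": 16,"y": 4.3,"z": 17.2,"yaw": 0,"hand": -1}
    - {"x": 16,"y": 4.3,"z": 17.2,"yaw": 0,"hand": -1}

```text
clock: 25.15
position: [0.5946, -0.312, 0.2148]
ee_rot: [0.23, -3.132, 0.0]
force: [0.1, 0.4, 0.9]
width: 0.007
gripper_force: 0.0
```

```bash
python3 wl.py w7 0; python3 rect.py w7 1 1;python3 rect.py w7
python3 - <<'E'
import cv2
i=cv2.imread("pics/w7_full.png")[0:260,150:420];cv2.imwrite("pics/w7b.png",cv2.resize(i,None,fx=2.3,fy=2.3,interpolation=cv2.INTER_CUBIC))
E
```

```text
centre [288.5 169.9]
index [308.3 236. ]
zero [307.7 234. ]
post [386.6 171.5]
pivot [285.6  87.8]
ball [266.6  33.9]
crop 158 69
zero [(0.62, 12), (0.6, 5), (0.47, 1)]
index [(-0.02, 41), (-0.01, 71), (0.09, 57)]
zero [(1.12, 16), (1.11, 8), (1.01, 1)]
index [(0.44, 36), (0.39, 61), (0.4, 60)]
```

View pics/w7b.png

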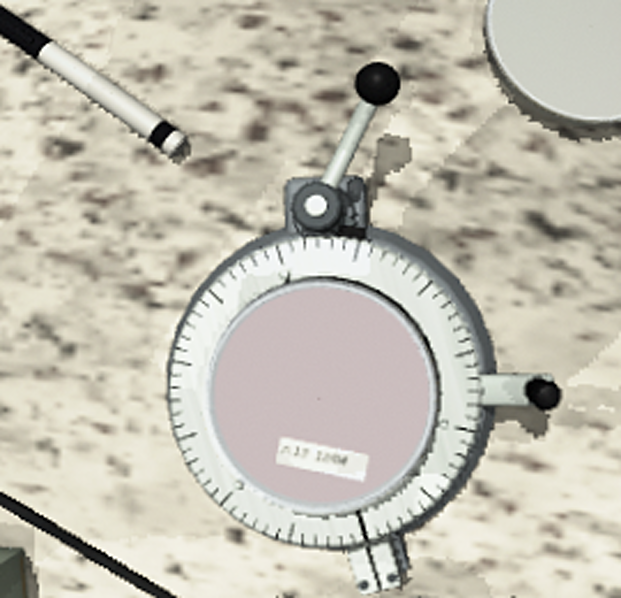

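The lever points back towards the post's side (ball at crop (377,83)). The zero line meets the index within 0.6° (0.010 rad, the expected clamp drag), and the plate, marker and spare plate are undisturbed. I'll check the lever angle.

Run:
```python
from h import *
import cv2
z=np.load("w7.npz");d=dict(T=z["T"],camera_matrix=z["K"])
o=dict(pivot=np.array([150+316/2.3,205/2.3]),ball=np.array([150+377.5/2.3,83/2.3]))
r=lambda q:np.concatenate([project(model([q[0],q[1],-1.1513-.0075,0,q[2]])[k],d,True)-o[k] for k in o])
print(least_squares(r,[.5562,-.3534,.03]).x)
for l in(0,.03,.06,.1):print(l,project(model([.5562,-.3534,-1.1513,0,l])["ball"],d,True),o["ball"])
# same fit on the initial wrist picture (lever known clamped 0.02..0.045)
z=np.load("w1.npz");d=dict(T=z["T"],camera_matrix=z["K"]);o=dict(pivot=np.array([234,281.]),ball=np.array([256,229.]))
print(least_squares(r,[.5562,-.3534,.03]).x)
```

```text
[ 0.55712032 -0.35224486  0.02901155]
0 [313.42182642  35.61034616] [314.13043478  36.08695652]
0.03 [311.78738301  34.88396025] [314.13043478  36.08695652]
0.06 [310.13022228  34.20665566] [314.13043478  36.08695652]
0.1 [307.88799413  33.38092727] [314.13043478  36.08695652]
[ 0.55752735 -0.352469    0.03542586]
```

Lever at about 0.03, same as at the start, so it is clamped. Handing in.

```bash
python3 -c "
from cell import *
print(sign_off())"
```

```text
the job is handed in; nothing more can be done
None
```

The dial is clamped about 0.01 rad from zero, with the lever back at its clamped rest (about 0.03 rad), the culture plate still on the dial, and the job handed in at about 25 s; the last 0.01 rad came from closing the clamp, and I left it.

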